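# Open the bedside jar

### The job

Stand the closed green jar fully down in the square well of the bedside organiser, so that it cannot turn, then twist its tight brass cap anticlockwise (seen from above) and stop turning as soon as its lugs let go, about a sixth to a fifth of a turn. Lift the cap straight up off the jar, leaving the jar down in the well, and finish holding the cap still and level in the gripper about 2 cm above the jar's open mouth. Leave the books, the mug and the clock where they are.

Things in the scene. Friction and masses are not known exactly. Their poses are not given: they have to be found in the camera images.
- jar: Loose square green jar, about 0.35 kg. Body 58 x 58 mm and 58 mm high, then a round neck to the rim; 90 mm high in all with its cap on. Origin at the centre of its underside, z up, x and y along the sides of the square body (it fits the well in any quarter turn). Starts upright on the table, any yaw. It may be lifted and carried by its closed cap.
- rim (a point): Centre of the jar's neck rim, 82 mm above its underside. The cap's three inner lugs hook under flanges on the neck and a sprung seal (17 N) pushes the cap up, so it is tight: 0.5 to 1 N m to turn. Turned 60 degrees anticlockwise from above, relative to the jar, it is free and rises up to 4 mm if let go; at about 77 degrees it meets a solid stop. 68 is ideal.
- cap: Brass twist-off cap, 50 g, knurled, round, 60 mm in diameter, 29 mm high. Origin at the centre of its lower edge, z up. Closed, its origin is 61 mm above the jar's underside (3 mm above the square shoulder) and its x axis is along the jar's. Pulled while closed it lifts the whole jar. Once turned free it lifts straight off, clear when its lower edge is above the rim.
- organiser: Fixed pale wooden organiser block, 130 mm (its x) by 200 mm (its y) by 40 mm high, origin at the centre of its underside. It has the square well for the jar at its -y half and a narrow phone slot, 96 x 22 mm, at its +y half.
- well (a point): Centre of the floor of the square well, 10 mm above the table; the well is 64 x 64 mm, 30 mm deep, with a 4 mm chamfer at its mouth, its sides along the organiser's x and y axes, which this frame shares. The jar has 3 mm play on each side and can turn about 6 degrees either way before the walls hold it.
- books: Bystander: a stack of three books, about 135 x 200 mm and 62 mm high, loose. Origin at the centre of its underside.
- mug: Bystander: white mug, 80 mm in diameter, 90 mm high, with a handle, loose. Origin at the centre of its underside.
- clock: Bystander: black alarm clock, 45 x 85 mm and 76 mm high, loose. Origin at the centre of its underside.
Things that resemble listed ones, but are neither listed nor needed, are in the scene too. What is shaped like the jar but red is not meant.

How it is judged:
By the outcome, as a careful person would: the job done as asked, in the order asked, and still so for the second after the job is handed in, while the arm keeps its last pose, push and grip.
It also fails if it takes over 54 s, if anything falls off the work surface, if the arm or the gripper's body presses on something with over 40 N, if the wrist force passes 120 N, or if a joint passes its speed limit or range.

### The arm

A 6-joint arm with a two-finger parallel gripper is mounted at the origin on the work surface. World frame = base frame: x ahead of the robot, y to its left, z up, the work surface at z = 0. Lengths are in mm, angles in degrees, forces in N, time in s.
With the tool pointing down it reaches from about 350 to 850 mm from the base axis. Payload 8.1 kg.
Tool frame: the origin (TCP) lies midway between the tips of the shut fingers; the grasp point (between the pads) lies 19 mm behind it (r.pinch_z is the distance from the TCP to the grasp point, in mm); z points along the fingers, y is the line along which they close (so a half turn about z gives the same grasp; the last joint's range is limited). The gripper opens to 85 mm and grips with 20 to 120 N. Pads are 22 mm wide; open, the fingers measure 114 mm over their backs; the gripper's body (76 mm by 85 mm) begins 54 mm behind the grasp point. The pads swing forward as they close: fully open they stand 13 mm farther back than shut.
Start: joints at [-76.513, 7.471, 85.268, -0, 87.261, -4.893], TCP at [189.216, -569.388, 201.392] pointing down, gripper open.
Joint ranges: [-169.43, 169.43], [-51.17, 129.36], [1.28, 143.12], [-76.62, 256.62], [0, 156.53], [-152.29, 152.29]. Speed limits (degrees/s): [136.94, 136.94, 159.86, 180, 180, 180].

### API

Orientations are given as [roll, pitch, yaw] about the fixed x, y, z axes, in that order (R = Rz(yaw) Ry(pitch) Rx(roll)).
In Python, from bench import sensors, optics, job, r gives the robot as it stands.
- The arm moves only by the tool play_rows, never from a script. Its argument "motion" is a list that holds one entry, the list of rows, each a list of 6 numbers: the shift along the tool's x, y, z in cm, then the turn, a rotation vector about the tool's x, y, z in degrees. In form: [[[x, y, z, ax, ay, az], ...]]. A call has 1 to 5 rows; each row is the pose to reach, as a shift and turn from the pose commanded when the call began, along the tool's axes at that moment; what a row does not reach only later rows make up. A row lasts 1/10 s, in which the tool goes at most 50 mm and 8.59 degrees, less where a joint would pass 70% of its speed; a pose out of reach is approached as far as the arm can. A call with a gripper value outside its range is refused whole. "jaw" is the opening, from 0 (shut) to 1 (fully open), set as the call begins (left out, the last holds). The fingers move at their own pace and stop on an object; "squeeze" is the grip in N (left out, the last holds). Time passes only in rows, so rows that repeat a pose let the fingers close. It gives the time, the measured TCP pose, the force, the opening and the grip force at its end, in the units of the state.
- sensors.sense(): the state, without advancing time (a new reading comes with each control period).
- optics.snapshot(name): name is "side" or "top"; returns a dict with "pixels" (400x640x3 uint8, red, green, blue), "mtx" (3x3 intrinsics, pixels), "k1" (the pictures are not rectified: a ray, as slopes to the right and down, at radius r is drawn at 1 + k1 r^2 times it, then the intrinsics apply), "R" (3x3) and "t" (3): a world point X has camera coordinates R X + t. Camera axes: x right, y down, z forward; pixel columns grow to the right and rows downward; lengths in mm; the calibration is good to about 2 mm. A picture is of the moment at which its call begins. There is no depth.
- job.hand_in(): hands the job in; it is judged then, once.
The state is a dict: "time": time; "joint_pos": joint angles; "qd": joint speeds; "joint_efforts": joint torques, N m; "tool_pos": TCP position; "tcp_rot": TCP orientation; "ft_force": force on the tool from outside, world axes, zero at the start; "wrist_torque": the same for the moment, N m; "finger_gap": finger opening in mm; "grip_force": force on a finger pad.
Only numpy, scipy, OpenCV 4.12 (cv2) and the standard library are available. Lean on these libraries where they do the work, as an engineer would, in place of code of your own. Each camera call takes 0.05 s, during which the arm holds its last target. There are 200 camera calls.

## Working session

There is one attempt and no reset: what is moved stays moved. The work goes in short steps, Python scripts to look and compute and a tool call to move; the robot and the scene stay as the last step left them, time stands still between calls to the robot, and variables do not carry over. Pictures are saved under pics/ and viewed, at most 10 in all, crops included, and the job is handed in when it is done.

Besides the shell and the picture viewer there is one more tool, called as name(argument=value, ...), one argument or row to a line, values as JSON. play_rows: Moves the arm, as the interface text tells. Its arguments: {"type":"object","properties":{"motion":{"type":"array","items":{"type":"array","items":{"type":"array","items":{"type":"number"}}}},"jaw":{"type":"number"},"squeeze":{"type":"number"}},"required":["motion"]}

```bash
ls; mkdir -p pics
python3 - <<'E'
from bench import sensors, optics, job, r
import cv2
s=sensors.sense(); print(s)
for n in("top","side"):
    o=optics.snapshot(n); cv2.imwrite(f"pics/{n}0.png",o["pixels"][:,:,::-1]); print(o["mtx"],o["k1"],o["R"],o["t"])
E
```

```text
pics
{'time': 0.0, 'joint_pos': array([-7.65121321e+01,  7.51458761e+00,  8.53312872e+01, -4.77527162e-04,
        8.72611081e+01, -4.89277834e+00]), 'qd': array([-0.11318339,  0.02648893, -0.03257377,  0.02568946, -0.030273  ,
       -0.07326203]), 'joint_efforts': array([-6.93983820e-04, -5.69394743e+01, -5.00555634e+01, -4.45012176e-05,
        1.47781981e-02, -1.42669620e-06]), 'tool_pos': array([ 189.07353016, -568.78042426,  200.3306654 ]), 'tcp_rot': array([-1.79893366e+02, -8.64951371e-03,  1.83806614e+01]), 'ft_force': array([0.26096343, 0.11604484, 0.80517518]), 'wrist_torque': array([-0.00263411,  0.05338932, -0.04196532]), 'grip_force': 0.0, 'finger_gap': 85.32939113145748}
[[367.2360961    0.         312.71129345]
 [  0.         367.2360961  193.88007984]
 [  0.           0.           1.        ]] -0.028080205575743006 [[-0.00603414 -0.99961963  0.0269106 ]
 [-0.99702056  0.0039446  -0.07703528]
 [ 0.07689983 -0.02729527 -0.99666513]] [-100.77322236  599.9132642   798.40186383]
[[476.41709988   0.         327.16418721]
 [  0.         476.41709988 199.38172395]
 [  0.           0.           1.        ]] -0.05113997464492761 [[-0.91820881 -0.39609265 -0.0017856 ]
 [-0.20731571  0.48442383 -0.84991396]
 [ 0.33750966 -0.78002831 -0.52691846]] [490.77680468 259.16770426 762.56904798]
```

View pics/top0.png

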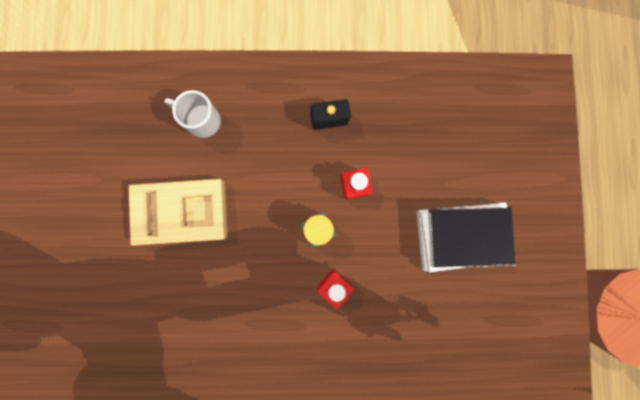

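View pics/side0.png

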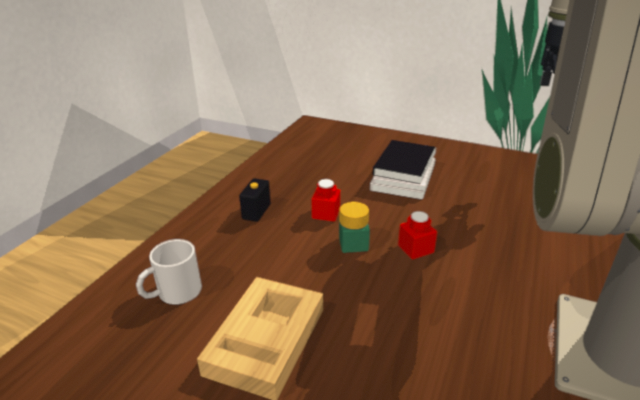

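The top view shows the cap at (318,230) with red decoys at (358,183) and (337,290). The organiser spans (129,186) to (226,240), with the well at about (198,210) and the slot at (152,213). In the side view the jar is at (354,230) and the organiser at (262,335). Next I'll enlarge the jar and organiser.

```bash
cat > h.py <<'E'
from bench import sensors, optics, job, r
import cv2, numpy as np
def D(o): return np.array([o["k1"],0,0,0,0.])
def ray(o,uv):
    p=cv2.undistortPointsIter(np.array([[uv]],float),o["mtx"],D(o),None,None,(3,30,1e-9))[0,0]
    return -o["R"].T@o["t"], o["R"].T@np.array([p[0],p[1],1])
def at(o,uv,z):
    c,d=ray(o,uv); return c+d*(z-c[2])/d[2]
def proj(o,X):
    return cv2.projectPoints(np.array(X,float).reshape(-1,3),cv2.Rodrigues(o["R"])[0],o["t"],o["mtx"],D(o))[0][:,0]
def crop(o,x,y,w,h,f): return cv2.resize(o["pixels"][y:y+h,x:x+w,::-1].copy(),None,fx=f,fy=f,interpolation=cv2.INTER_CUBIC)
E
python3 - <<'E'
from h import *
t=optics.snapshot("top");s=optics.snapshot("side")
# origins: top jar (293,205) x8 50x37 ; etc
a=crop(t,293,210,50,37,8);b=crop(t,120,170,114,86,3.5);c=crop(s,330,195,50,65,6);d=crop(s,195,270,135,125,3)
im=np.zeros((700,800,3),np.uint8)
for q,(x,y) in((a,(0,0)),(b,(401,0)),(c,(0,300)),(d,(390,310))): 
    q=q[:700-y,:800-x]; im[y:y+q.shape[0],x:x+q.shape[1]]=q
cv2.imwrite("pics/c.png",im[:600])
# colour-based cap ellipse
hsv=cv2.cvtColor(t["pixels"],cv2.COLOR_RGB2HSV)
m=cv2.inRange(hsv,(20,150,120),(35,255,255)); n,l,st,ce=cv2.connectedComponentsWithStats(m)
for i in range(1,n):
    if st[i,4]>100: print(st[i],ce[i],at(t,ce[i],90))
hsv=cv2.cvtColor(s["pixels"],cv2.COLOR_RGB2HSV)
for lo,hi in (((18,150,120),(35,255,255)),((70,80,40),(95,255,255))):
  m=cv2.inRange(hsv,lo,hi); n,l,st,ce=cv2.connectedComponentsWithStats(m)
  for i in range(1,n):
    if st[i,4]>100: print(st[i],ce[i],at(s,ce[i],75))
for uv in((129,186),(223,179),(226,239),(132,245)): print(at(t,uv,40))
E
```

```text
[339 201  30  28 704] [353.77414773 214.69886364] [ 523.31389342 -113.83870658   75.        ]
[ 484    0   64  138 3821] [512.33813138  79.89060455] [  298.20833075 -1195.28867619    75.        ]
[523   0  15  71 639] [529.74647887  28.20657277] [  288.09281481 -2182.17169724    75.        ]
[532 103  16  45 280] [538.08214286 126.21785714] [ 189.49823772 -766.44577123   75.        ]
[340 227  29  25 573] [354.02443281 239.33333333] [492.72202759 -33.92932998  75.        ]
[617.09160089 298.68510427  40.        ]
[631.73928456  93.41259802  40.        ]
[500.82322897  85.33720107  40.        ]
[488.87405505 288.26748498  40.        ]
```

View pics/c.png

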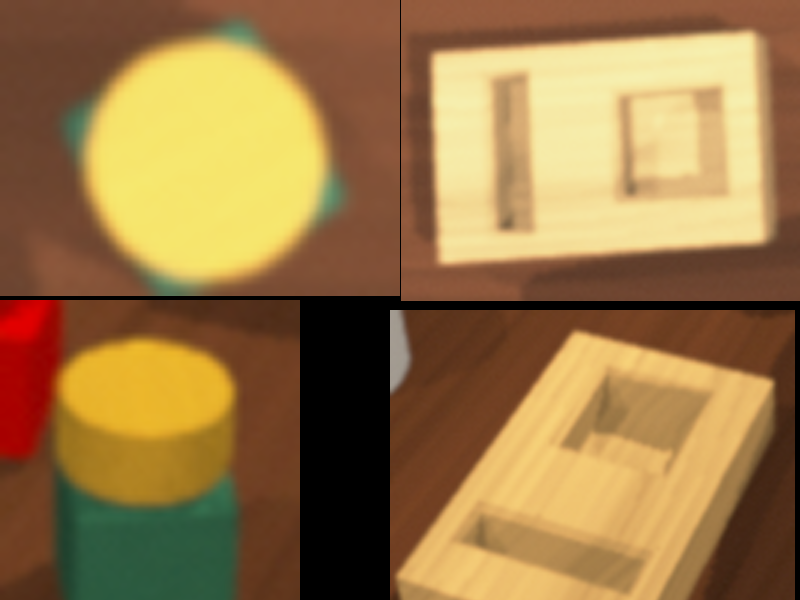

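```bash
cat > fit.py <<'E'
from h import *
from scipy.optimize import least_squares
t=optics.snapshot("top");s=optics.snapshot("side")
def un(p,org,f,off): p=np.array(p,float)-off; return (p+.5)/f-.5+org
def Rz(a): a=np.radians(a);return np.array([[np.cos(a),-np.sin(a)],[np.sin(a),np.cos(a)]])
T=un([(432,53),(754,32),(765,242),(439,264)],(120,170),3.5,(401,0))
S=un([(576,332),(773,381),(398,576)],(195,270),3,(390,310))
ct=np.array([[65,100],[65,-100],[-65,-100],[-65,100]])
def pts(p,c,z): return np.c_[c@Rz(p[2]).T+p[:2],np.full(len(c),z)]
cs=np.array([[65,-100],[-65,-100],[65,100]])
for w in((1,1),(1,0),(0,1)):
    f=lambda p:np.r_[w[0]*(proj(t,pts(p,ct,40))-T).ravel(),w[1]*(proj(s,pts(p,cs,40))-S).ravel()]
    q=least_squares(f,[560,190,5]); print("org",w,q.x.round(1),q.fun.round(1))
    if w==(1,1): print("well",Rz(q.x[2])@[0,-50]+q.x[:2])
print([ (at(t,u,40)).round(1) for u in T])
W=un([(617,93),(722,87),(728,195),(617,200)],(120,170),3.5,(401,0)); print("well mouth",[at(t,u,38)[:2].round(1) for u in W],np.mean([at(t,u,38) for u in W],0))
c1=un([(207,159)],(293,210),8,(0,0))[0]; c2=un([(146,388)],(330,195),6,(0,300))[0]
print("cap",at(t,c1,90),at(s,c2,90))
C=un([(240,20),(65,125),(343,200),(165,293)],(293,210),8,(0,0))
P=np.array([at(t,u,56)[:2] for u in C]); print("corners",P.round(1)); m=at(t,c1,90)[:2]
for p in P: d=p-m; print(np.hypot(*d).round(1),np.degrees(np.arctan2(d[1],d[0])).round(1))
E
python3 fit.py
```

```text
org (1, 1) [561.2 195.7   3.7] [ 0.1  0.1 -0.5 -0.1 -0.6 -0.7  0.1 -0.5  0.2 -0.4  0.7 -0.3  0.2  0.2]
well [564.38048033 145.80228285]
org (1, 0) [560.5 195.2   3.6] [ 0.4  0.3 -0.3  0.3 -0.4 -0.3  0.3 -0.3  0.  -0.   0.  -0.   0.   0. ]
org (0, 1) [561.7 196.1   3.6] [-0.  -0.  -0.  -0.  -0.  -0.  -0.  -0.  -0.1 -0.3  0.4 -0.2 -0.3  0.3]
[array([619.8, 299.9,  40. ]), array([632.2,  98.9,  40. ]), array([501.3,  90.4,  40. ]), array([488.7, 291.5,  40. ])]
well mouth [array([594.4, 184.4]), array([597.9, 118.9]), array([530.4, 114.2]), array([527.7, 183. ])] [562.59086712 150.08964963  38.        ]
cap [ 521.26646003 -113.26674797   90.        ] [ 522.60114998 -111.59352064   90.        ]
corners [[ 557.7 -123.8]
 [ 529.9  -76.8]
 [ 509.4 -151.1]
 [ 485.1 -103.2]]
37.9 -16.2
37.5 76.7
39.6 -107.4
37.5 164.5
```

play_rows(
  motion=[
    [[46.0, -32.9, 0, 0, 0, -11], [46.0, -32.9, 0, 0, 0, -11], [46.0, -32.9, 0, 0, 0, -11], [46.0, -32.9, 0, 0, 0, -11], [46.0, -32.9, 0, 0, 0, -11]],
  ],
  jaw=1,
  squeeze=40,
)

```text
time: 0.8
tool_pos: [337.1, -365.6, 201.5]
tcp_rot: [180.0, -0.0, 29.4]
ft_force: [1.7, -0.9, -0.1]
finger_gap: 85.1
grip_force: 0.0
```

```bash
cat >> h.py <<'E'
def go(x,y,z,psi,cmd=None):
    "shift (cm) and turn to reach the target, from cmd (x,y,z,psi) or the measured pose"
    s=sensors.sense(); p=s["tool_pos"]; a=np.radians(s["tcp_rot"][2])
    if cmd: p=np.array(cmd[:3]);a=np.radians(cmd[3])
    d=np.array([x,y,z])-p
    print("pose",s["tool_pos"].round(1),s["tcp_rot"].round(1),"j6",s["joint_pos"][5].round(1),"F",s["ft_force"].round(1),"T",s["wrist_torque"].round(2),"gap",round(s["finger_gap"],1),"t",s["time"])
    print("shift cm",round((d[0]*np.cos(a)+d[1]*np.sin(a))/10,2),round((d[0]*np.sin(a)-d[1]*np.cos(a))/10,2),round(-d[2]/10,2),"turn",round((np.degrees(a)-psi+180)%360-180,2))
E
python3 -c "
from h import *
go(522,-112.5,199,29.4)
t=optics.snapshot('top');s=optics.snapshot('side')
a=crop(t,165,185,60,60,9);b=crop(s,195,270,132,60*132//60,3)
im=np.zeros((540,800,3),np.uint8); a=a[:540,:400+140]; im[:540,:540]=a; b=crop(s,245,278,70,55,3.7); im[:b.shape[0],541:800]=b[:,:259]
cv2.imwrite('pics/w.png',im)"
```

```text
pose [ 337.1 -365.6  201.5] [180.   -0.   29.4] j6 7.4 F [ 1.7 -0.9 -0.1] T [-0.05 -0.05  0.03] gap 85.1 t 0.8
shift cm 28.52 -13.0 0.25 turn -0.05
```

View pics/w.png

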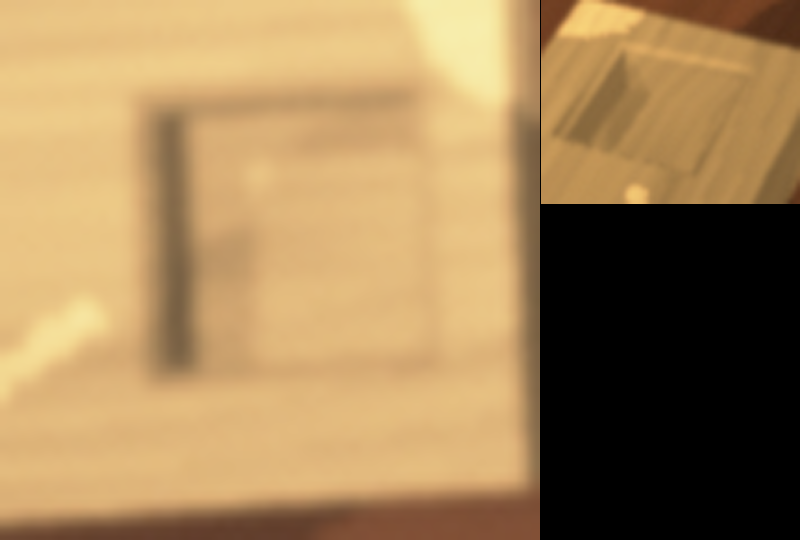

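The crop shows the well mouth's left wall top at x=158, the chamfer outer edge near 142 and the floor edge at 192. The right mouth edge is at x=430, the top at y=98 and the bottom at y=373.

Run:
```python
from h import *
t=optics.snapshot("top");s=optics.snapshot("side")
u=lambda x,y:((x+.5)/9-.5+165,(y+.5)/9-.5+185)
c,sn=np.cos(np.radians(3.65)),np.sin(np.radians(3.65))
def loc(o,p,z):
    d=at(o,p,z)[:2]-[561.2,195.7]; return (c*d[0]+sn*d[1]).round(1),(-sn*d[0]+c*d[1]).round(1)
for n,x,y,zs in(("L outer",142,240,(40,)),("L inner",158,240,(36,)),("L floor",192,240,(10,)),("R",430,240,(36,40)),("top",280,98,(36,40)),("bot",280,373,(36,40))):
    for z in zs: print(n,z,loc(t,u(x,y),z))
```

```text
L outer 40 (np.float64(-0.4), np.float64(-10.5))
L inner 36 (np.float64(-0.4), np.float64(-13.0))
L floor 10 (np.float64(0.3), np.float64(-13.1))
R 36 (np.float64(-4.9), np.float64(-78.9))
R 40 (np.float64(-5.1), np.float64(-79.8))
top 36 (np.float64(32.1), np.float64(-44.1))
top 40 (np.float64(31.8), np.float64(-45.3))
bot 36 (np.float64(-34.7), np.float64(-41.1))
bot 40 (np.float64(-34.7), np.float64(-42.2))
```

play_rows(
  motion=[
    [[28.5, -13.0, 0.2, 0, 0, 0], [28.5, -13.0, 0.2, 0, 0, 0], [28.5, -13.0, 0.2, 0, 0, 0], [28.5, -13.0, 0.2, 0, 0, 0], [28.5, -13.0, 0.2, 0, 0, 0]],
  ],
)

```text
time: 1.5
tool_pos: [484.3, -165.3, 199.9]
tcp_rot: [180.0, 0.0, 29.2]
ft_force: [1.2, -1.2, -0.7]
finger_gap: 85.2
grip_force: 0.0
```

```bash
python3 -c "
from h import *
go(522,-112.5,140,29.4)"
```

```text
pose [ 484.3 -165.3  199.9] [180.    0.   29.2] j6 36.2 F [ 1.2 -1.2 -0.7] T [-0.01 -0.04  0.03] gap 85.2 t 1.5
shift cm 5.87 -2.77 5.99 turn -0.16
```

play_rows(
  motion=[
    [[5.9, -2.8, 5.0, 0, 0, 0], [5.9, -2.8, 5.0, 0, 0, 0], [5.9, -2.8, 5.0, 0, 0, 0], [5.9, -2.8, 5.0, 0, 0, 0], [5.9, -2.8, 5.0, 0, 0, 0]],
  ],
)

```text
time: 2.0
tool_pos: [521.4, -113.7, 150.6]
tcp_rot: [179.9, -0.0, 29.3]
ft_force: [0.0, -0.5, 1.5]
finger_gap: 85.5
grip_force: 0.0
```

```bash
python3 -c "
from h import *
go(522,-112.5,61,29.4)
o=optics.snapshot('side'); cv2.imwrite('pics/g.png',crop(o,290,110,130,150,4))"
```

```text
pose [ 521.4 -113.7  150.6] [179.9  -0.   29.3] j6 42.9 F [ 0.  -0.5  1.5] T [-0.02 -0.01 -0.01] gap 85.5 t 2.0
shift cm 0.11 -0.08 8.96 turn -0.12
```

View pics/g.png

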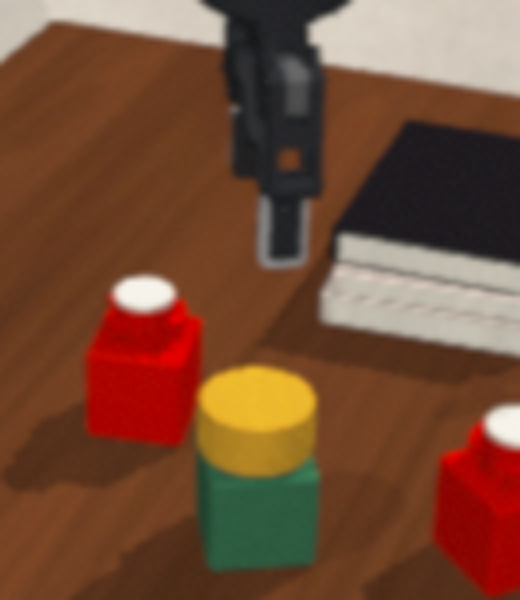

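The gripper hangs above the jar with both fingers in line in this view (tip at px (360,175)). The cap below is at (354,215), and the surroundings are clear.

play_rows(
  motion=[
    [[0.1, -0.1, 3, 0, 0, 0], [0.1, -0.1, 6, 0, 0, 0], [0.1, -0.1, 7.7, 0, 0, 0], [0.1, -0.1, 8.6, 0, 0, 0], [0.1, -0.1, 9.0, 0, 0, 0]],
  ],
)

```text
time: 2.55
tool_pos: [521.5, -111.5, 59.8]
tcp_rot: [180.0, 0.0, 29.3]
ft_force: [0.2, -0.5, -0.2]
finger_gap: 85.1
grip_force: 0.0
```

play_rows(
  motion=[
    [[0, 0, 0, 0, 0, 0], [0, 0, 0, 0, 0, 0], [0, 0, 0, 0, 0, 0], [0, 0, 0, 0, 0, 0], [0, 0, 0, 0, 0, 0]],
  ],
  jaw=0,
  squeeze=25,
)

```text
time: 3.05
tool_pos: [522.5, -110.6, 61.0]
tcp_rot: [179.9, -0.1, 29.4]
ft_force: [-0.6, 1.5, 4.8]
finger_gap: 12.4
grip_force: 2.4
```

play_rows(
  motion=[
    [[0, 0, 0, 0, 0, 0], [0, 0, 0, 0, 0, 0], [0, 0, 0, 0, 0, 0], [0, 0, 0, 0, 0, 0], [0, 0, 0, 0, 0, 0]],
  ],
  squeeze=70,
)

```text
time: 3.55
tool_pos: [522.4, -110.6, 60.7]
tcp_rot: [179.9, -0.1, 29.4]
ft_force: [-0.9, 1.4, 6.3]
finger_gap: -0.2
grip_force: 3.0
```

```bash
python3 -c "
from h import *
go(522,-112.5,61,29.4)
o=optics.snapshot('side'); cv2.imwrite('pics/g2.png',crop(o,310,130,100,130,4))"
```

```text
pose [ 522.4 -110.6   60.7] [ 1.799e+02 -1.000e-01  2.940e+01] j6 43.1 F [-0.9  1.4  6.3] T [ 0.2   0.02 -0.04] gap -0.2 t 3.55
shift cm -0.13 0.15 -0.03 turn -0.01
```

View pics/g2.png

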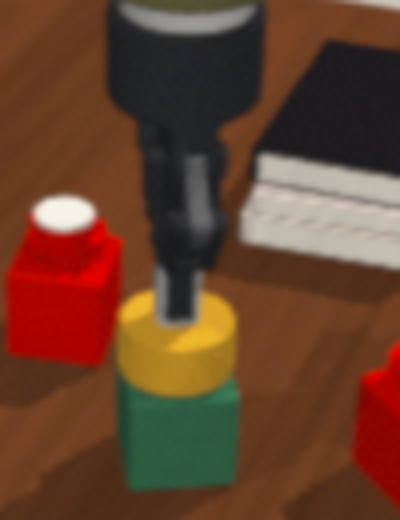

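The fingers shut completely (gap about 0) on top of the cap, with tips at px (354.5,211). I need to find out why the height differs from the measured TCP.

Run:
```python
from h import *
s=optics.snapshot('side');t=optics.snapshot('top')
X=sensors.sense()["tool_pos"]
for z in (60.7,80,90): print(z,proj(s,[[X[0],X[1],z]]).round(1),proj(t,[[X[0],X[1],z]]).round(1))
print("jar base/top",[proj(s,[[522,-112,z]]).round(1).tolist() for z in(0,58,61,90)])
cv2.imwrite('pics/t2.png',np.vstack([crop(t,270,190,100,75,4),crop(s,330,180,50,37,8)]))
```

```text
60.7 [[353.5 221.3]] [[316.6 228.6]]
80 [[353.7 213.6]] [[317.  228.8]]
90 [[353.8 209.5]] [[317.2 228.9]]
jar base/top [[[353.1, 244.2]], [[353.8, 222.1]], [[353.9, 220.9]], [[354.3, 209.2]]]
```

View pics/t2.png

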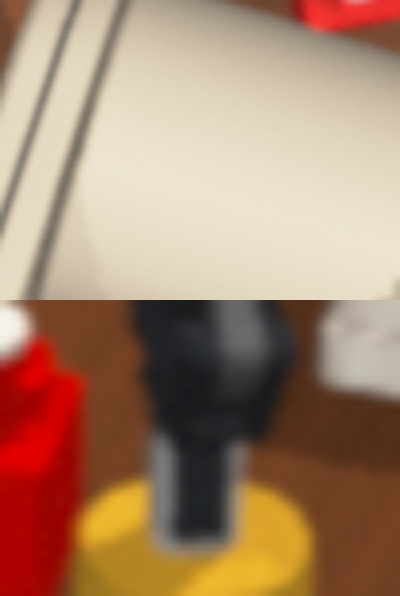

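Run:
```python
from h import *
s=optics.snapshot('side')
a=np.radians(29.3); y=np.array([np.sin(a),-np.cos(a)])
for z in(150,163,180,192,200): print(z,[proj(s,[[521.4+k*y[0],-113.7+k*y[1],z]])[0].round(1).tolist() for k in(-50,50)])
```

```text
150 [[359.8, 196.6], [352.0, 171.6]]
163 [[360.0, 190.7], [352.1, 166.1]]
180 [[360.3, 182.9], [352.3, 158.7]]
192 [[360.5, 177.3], [352.5, 153.5]]
200 [[360.7, 173.5], [352.6, 149.9]]
```

play_rows(
  motion=[
    [[0, 0, -1, 0, 0, 0], [0, 0, -3, 0, 0, 0], [0, 0, -5, 0, 0, 0], [0, 0, -5, 0, 0, 0], [0, 0, -5, 0, 0, 0]],
  ],
)

```text
time: 4.25
tool_pos: [522.0, -110.7, 110.2]
tcp_rot: [180.0, -0.0, 29.4]
ft_force: [-0.6, 0.1, -0.8]
finger_gap: 0.2
grip_force: 0.0
```

Run:
```python
from h import *
s=optics.snapshot('side');go(522,-112.5,61,29.4)
X=sensors.sense()["tool_pos"]
for z in(X[2],X[2]+15,X[2]+30): print(z,proj(s,[[X[0],X[1],z]]).round(1))
cv2.imwrite('pics/t3.png',crop(s,320,150,70,90,6))
```

```text
pose [ 521.3 -110.5  109.2] [-180.     0.    29.4] j6 43.1 F [-0.  -0.4 -1.1] T [ 0.02 -0.03 -0.04] gap -0.1 t 4.3
shift cm -0.04 0.21 4.82 turn -0.02
109.23214918246188 [[354.6 201.7]]
124.23214918246188 [[354.8 195.4]]
139.23214918246188 [[355. 189.]]
```

View pics/t3.png

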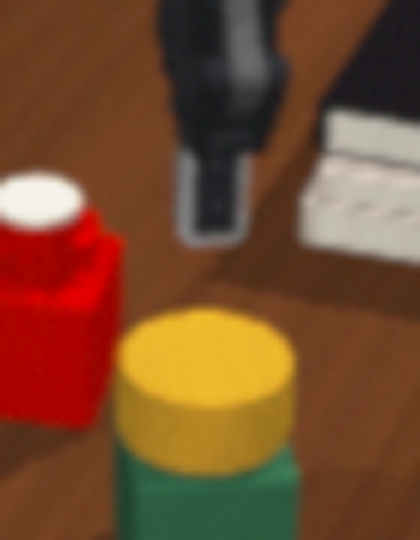

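The shut fingertips appear at px (355,191), which puts them about 29 mm above the reported TCP. The touch on the cap top (reported 60.7, real 90) agrees. From here on I use real z = reported z + 29. I'll reopen and descend further.

play_rows(
  motion=[
    [[0, 0.2, 0, 0, 0, 0], [0, 0.2, 0, 0, 0, 0], [0, 0.2, 0, 0, 0, 0], [0, 0.2, 0, 0, 0, 0], [0, 0.2, 0, 0, 0, 0]],
  ],
  jaw=1,
  squeeze=25,
)

```text
time: 4.8
tool_pos: [522.6, -112.3, 109.6]
tcp_rot: [-180.0, 0.0, 29.4]
ft_force: [-0.1, -0.2, -0.3]
finger_gap: 72.4
grip_force: 0.0
```

play_rows(
  motion=[
    [[0, 0, 1.5, 0, 0, 0], [0, 0, 3, 0, 0, 0], [0, 0, 4, 0, 0, 0], [0, 0, 5, 0, 0, 0], [0, 0, 5, 0, 0, 0]],
  ],
)

```text
time: 5.3
tool_pos: [521.0, -111.8, 57.3]
tcp_rot: [-179.8, 0.1, 29.4]
ft_force: [-0.2, -0.0, 0.4]
finger_gap: 85.2
grip_force: 0.0
```

play_rows(
  motion=[
    [[0, 0, 0.5, 0, 0, 0], [0, 0, 1.2, 0, 0, 0], [0, 0, 2, 0, 0, 0], [0, 0, 2.7, 0, 0, 0], [0, 0, 2.7, 0, 0, 0]],
  ],
)

```text
time: 5.8
tool_pos: [521.6, -112.0, 31.3]
tcp_rot: [-179.9, 0.1, 29.4]
ft_force: [-1.3, -0.1, -0.1]
finger_gap: 85.2
grip_force: 0.0
```

play_rows(
  motion=[
    [[0, 0, 0, 0, 0, 0], [0, 0, 0, 0, 0, 0], [0, 0, 0, 0, 0, 0], [0, 0, 0, 0, 0, 0], [0, 0, 0, 0, 0, 0]],
  ],
  jaw=0,
)

```text
time: 6.3
tool_pos: [522.9, -112.3, 33.4]
tcp_rot: [180.0, -0.0, 29.4]
ft_force: [-3.4, 2.0, 5.7]
finger_gap: 60.2
grip_force: 27.3
```

Run:
```python
from h import *
s=optics.snapshot('side');go(522,-112.5,31.5,29.4)
cv2.imwrite('pics/t4.png',crop(s,310,150,90,110,5))
```

```text
pose [ 522.9 -112.3   33.4] [180.   -0.   29.4] j6 43.0 F [-3.   1.8  5.2] T [ 0.28  0.47 -0.02] gap 59.8 t 6.35
shift cm -0.09 -0.02 0.19 turn -0.02
```

View pics/t4.png

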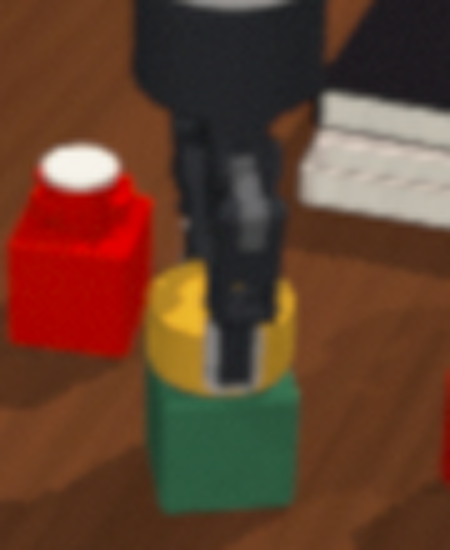

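The fingers now straddle the cap just above the shoulder (tip at px (357,227)) with a gap of 60 mm. I'll firm the grip and lift.

play_rows(
  motion=[
    [[0, 0, 0, 0, 0, 0], [0, 0, 0, 0, 0, 0], [0, 0, 0, 0, 0, 0], [0, 0, -0.3, 0, 0, 0], [0, 0, -1, 0, 0, 0]],
  ],
  squeeze=100,
)

```text
time: 6.85
tool_pos: [521.5, -112.0, 41.7]
tcp_rot: [-179.9, 0.1, 29.4]
ft_force: [0.4, 0.1, -4.1]
finger_gap: 57.9
grip_force: 107.3
```

play_rows(
  motion=[
    [[0, 0, -1.5, 0, 0, 0], [0, 0, -3.5, 0, 0, 0], [0, 0, -6, 0, 0, 0], [0, 0, -8, 0, 0, 0], [0, 0, -8, 0, 0, 0]],
  ],
)

```text
time: 7.35
tool_pos: [525.4, -113.1, 127.4]
tcp_rot: [179.7, -0.3, 29.4]
ft_force: [1.6, 0.2, -3.9]
finger_gap: 58.0
grip_force: 107.6
```

Run:
```python
from h import *
go(563.6,149.8,122,3.65)
```

```text
pose [ 525.4 -113.1  127.4] [179.7  -0.3  29.4] j6 43.0 F [ 1.6  0.2 -3.9] T [-0.08 -0.03  0.03] gap 58.0 t 7.35
shift cm 16.23 -21.04 0.54 turn 25.73
```

play_rows(
  motion=[
    [[0.8, -1.0, 0, 0, 0, 1.5], [2.5, -3.1, 0, 0, 0, 4.5], [4.5, -5.7, 0, 0, 0, 8], [6.5, -8.2, 0, 0, 0, 11.5], [8.5, -10.7, 0, 0, 0, 15]],
  ],
)

```text
time: 7.85
tool_pos: [543.7, 23.8, 121.8]
tcp_rot: [-180.0, 0.1, 14.2]
ft_force: [0.2, -0.3, -3.9]
finger_gap: 57.7
grip_force: 107.7
```

Run:
```python
from h import *
go(563.6,149.8,121.5,3.65)
```

```text
pose [543.7  23.8 121.8] [-1.80e+02  1.00e-01  1.42e+01] j6 72.9 F [ 0.2 -0.3 -3.9] T [-0.01 -0.02 -0.01] gap 57.7 t 7.85
shift cm 5.03 -11.73 0.03 turn 10.56
```

play_rows(
  motion=[
    [[1.1, -2.5, 0, 0, 0, 3], [2.2, -5.0, 0, 0, 0, 6], [3.4, -7.7, 0, 0, 0, 8], [4.5, -10.3, 0, 0, 0, 10], [5.0, -11.7, 0, 0, 0, 10.7]],
  ],
)

```text
time: 8.35
tool_pos: [563.0, 150.6, 121.6]
tcp_rot: [-180.0, 0.1, 3.7]
ft_force: [-0.0, -0.6, -4.4]
finger_gap: 57.9
grip_force: 107.8
```

play_rows(
  motion=[
    [[0, 0, 0, 0, 0, 0], [0, 0, 0, 0, 0, 0], [0, 0, 0, 0, 0, 0], [0, 0, 0, 0, 0, 0]],
  ],
)

```text
time: 8.75
tool_pos: [563.5, 147.5, 122.6]
tcp_rot: [180.0, 0.0, 3.6]
ft_force: [0.1, -0.0, -5.2]
finger_gap: 57.6
grip_force: 107.8
```

Run:
```python
from h import *
go(563.6,149.8,61,3.65)
s=optics.snapshot('side')
X=np.array([0,0,0.]); p=sensors.sense()["tool_pos"]; a=np.radians(3.65); zb=p[2]-31.5
cs=[]
for z in(0,58):
  for dx,dy in((29,29),(-29,29),(-29,-29),(29,-29)): cs.append([p[0]+dx*np.cos(a)-dy*np.sin(a),p[1]+dx*np.sin(a)+dy*np.cos(a),zb+z])
P=proj(s,cs); print(P.round(1))
x0,y0=P.min(0).astype(int)-25
im=crop(s,x0,y0,110,110,5)
Q=(P-[x0,y0]+.5)*5
for i in range(8): cv2.circle(im,tuple(int(v) for v in Q[i]),3,(255,0,255),1)
cv2.imwrite('pics/t5.png',im)
```

```text
pose [563.5 147.5 122.6] [180.    0.    3.6] j6 96.0 F [ 0.1 -0.  -5.2] T [ 0.01  0.   -0.  ] gap 57.6 t 8.75
shift cm 0.02 -0.23 6.16 turn -0.02
[[252.1 288.6]
 [284.7 297. ]
 [298.6 274.5]
 [267.6 267. ]
 [248.9 260.9]
 [282.8 269. ]
 [297.4 247.2]
 [265.2 240. ]]
```

View pics/t5.png

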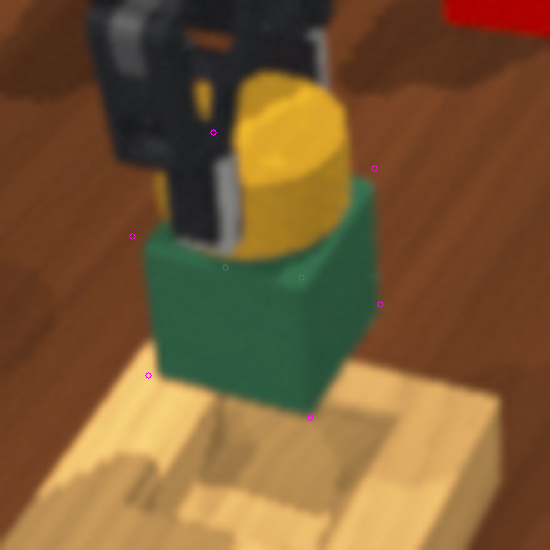

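The jar hangs upright above the well, its body corners close to the prediction: bottom-left (160,376), bottom-mid (312,412), bottom-right (380,310), top-right (373,183) and top-left (147,238) in the crop. I'll fit its pose from these.

Run:
```python
from h import *
from scipy.optimize import least_squares
s=optics.snapshot('side')
o=np.array([248.9-.0,240.0]).astype(int)-25
ob=np.array([(159,377),(312,413),(380,310),(374,182),(146,240),(303,284)])/5.-.5+o
m=[(29,29,0),(-29,29,0),(-29,-29,0),(-29,-29,58),(29,29,58),(-29,29,58)]
m=np.array(m,float)
def f(p):
    a=np.radians(p[3]);x=m[:,0]*np.cos(a)-m[:,1]*np.sin(a)+p[0];y=m[:,0]*np.sin(a)+m[:,1]*np.cos(a)+p[1]
    return (proj(s,np.c_[x,y,m[:,2]+p[2]])-ob).ravel()
q=least_squares(f,[563,149,91,3.6]); J=np.linalg.inv(q.jac.T@q.jac); print(q.x.round(1),(np.sqrt(np.diag(J))*.6).round(1),q.fun.round(1))
q=least_squares(lambda p:f([p[0],p[1],90,p[2]]),[563,149,3.6]); print(q.x.round(1),q.fun.round(1))
go(563.6,149.8,61,3.65)
```

```text
[580.6 116.6  57.1   2.7] [3.3 5.4 5.4 0.8] [ 0.2 -0.7 -0.1  0.4  0.  -0.2  0.1 -0.2 -0.2  0.7 -0.  -0.1]
[560.9 149.4   3. ] [-1.4  0.3  0.5  1.8  1.2 -0.3  1.2 -2.  -1.9 -0.1  0.4 -0.4]
pose [563.7 147.6 122.8] [180.   -0.    3.6] j6 96.0 F [-0.2  0.6 -4.7] T [-0.    0.02 -0.04] gap 58.2 t 8.85
shift cm 0.01 -0.22 6.18 turn -0.02
```

play_rows(
  motion=[
    [[0, -0.2, 1, 0, 0, 0], [0, -0.2, 2.5, 0, 0, 0], [0, -0.2, 4, 0, 0, 0], [0, -0.2, 4.8, 0, 0, 0], [0, -0.2, 4.8, 0, 0, 0]],
  ],
)

```text
time: 9.35
tool_pos: [563.3, 150.3, 73.7]
tcp_rot: [180.0, 0.0, 3.7]
ft_force: [0.1, -0.2, -2.1]
finger_gap: 57.9
grip_force: 108.1
```

play_rows(
  motion=[
    [[0, 0, 0.1, 0, 0, 0], [0, 0, 0.2, 0, 0, 0], [0, 0, 0.4, 0, 0, 0], [0, 0, 0.6, 0, 0, 0], [0, 0, 0.8, 0, 0, 0]],
  ],
)

```text
time: 9.85
tool_pos: [567.5, 151.0, 70.7]
tcp_rot: [-180.0, -0.5, 3.7]
ft_force: [4.3, -1.0, 17.9]
finger_gap: 57.7
grip_force: 109.9
```

Run:
```python
from h import *
go(563.6,149.8,41.5,3.65)
```

```text
pose [567.5 151.   70.7] [-180.    -0.5    3.7] j6 96.2 F [ 4.3 -1.  17.9] T [-0.04 -0.42 -0.01] gap 57.7 t 9.85
shift cm -0.4 0.09 2.92 turn 0.03
```

Contact came early, with the force pushing the jar toward +x: it is riding the chamfer on the −x side. I'll back off and shift +3 mm.

play_rows(
  motion=[
    [[0, 0, -0.4, 0, 0, 0], [0.15, 0, -0.8, 0, 0, 0], [0.3, 0, -0.8, 0, 0, 0], [0.3, 0, -0.6, 0, 0, 0], [0.3, 0, -0.4, 0, 0, 0]],
  ],
)

```text
time: 10.35
tool_pos: [565.8, 150.5, 69.7]
tcp_rot: [180.0, 0.1, 3.7]
ft_force: [-0.1, 0.2, -4.1]
finger_gap: 57.7
grip_force: 107.9
```

play_rows(
  motion=[
    [[0, 0, 0.2, 0, 0, 0], [0, 0, 0.4, 0, 0, 0], [0, 0, 0.6, 0, 0, 0], [0, 0, 0.7, 0, 0, 0], [0, 0, 0.7, 0, 0, 0]],
  ],
)

```text
time: 10.85
tool_pos: [566.3, 150.6, 63.5]
tcp_rot: [180.0, 0.0, 3.7]
ft_force: [-0.2, 0.6, -4.2]
finger_gap: 57.6
grip_force: 107.9
```

Run:
```python
from h import *
go(566.6,149.8,41.5,3.65)
```

```text
pose [566.3 150.6  63.5] [180.    0.    3.7] j6 96.2 F [-0.2  0.6 -4.2] T [0.01 0.01 0.01] gap 57.6 t 10.85
shift cm 0.02 0.08 2.2 turn 0.03
```

play_rows(
  motion=[
    [[0, 0, 0.3, 0, 0, 0], [0, 0, 0.6, 0, 0, 0], [0, 0, 0.9, 0, 0, 0], [0, 0, 1.2, 0, 0, 0], [0, 0, 1.4, 0, 0, 0]],
  ],
)

```text
time: 11.35
tool_pos: [566.2, 150.5, 49.3]
tcp_rot: [180.0, 0.0, 3.7]
ft_force: [-0.2, 0.3, -4.1]
finger_gap: 57.8
grip_force: 107.9
```

play_rows(
  motion=[
    [[0, 0, 0.2, 0, 0, 0], [0, 0, 0.4, 0, 0, 0], [0, 0, 0.6, 0, 0, 0], [0, 0, 0.8, 0, 0, 0], [0, 0, 0.8, 0, 0, 0]],
  ],
)

```text
time: 11.85
tool_pos: [567.6, 150.8, 44.2]
tcp_rot: [-180.0, -0.1, 3.7]
ft_force: [-5.5, -1.0, 10.4]
finger_gap: 57.6
grip_force: 109.5
```

Run:
```python
from h import *
go(566.6,149.8,41.5,3.65)
```

```text
pose [567.6 150.8  44.2] [-1.8e+02 -1.0e-01  3.7e+00] j6 96.2 F [-5.5 -1.  10.4] T [-0.29  1.09 -0.01] gap 57.6 t 11.85
shift cm -0.1 0.09 0.27 turn 0.04
```

play_rows(
  motion=[
    [[0, 0, -0.1, 0, 0, 0], [0, 0, -0.1, 0, 0, 0], [0, 0, -0.1, 0, 0, 0], [0, 0, -0.1, 0, 0, 0], [0, 0, -0.1, 0, 0, 0]],
  ],
  jaw=1,
)

```text
time: 12.35
tool_pos: [566.4, 150.6, 42.7]
tcp_rot: [-180.0, 0.0, 3.7]
ft_force: [-0.3, 0.2, -0.3]
finger_gap: 85.4
grip_force: 0.0
```

```bash
cat > jar.py <<'E'
from h import *
from scipy.optimize import least_squares
s=optics.snapshot('side'); go(566.6,149.8,41.5,3.65)
hsv=cv2.cvtColor(s["pixels"],cv2.COLOR_RGB2HSV); hsv=hsv
y=cv2.inRange(hsv,(22,190,90),(32,255,255)); g=cv2.inRange(hsv,(65,80,30),(95,255,255))
for n,m in(("brass",y),("green",g)):
    m[:, :230]=0; m[:,330:]=0; m[:200]=0;m[330:]=0
    k,l,st,ce=cv2.connectedComponentsWithStats(m)
    for i in range(1,k):
        if st[i,4]>25: print(n,st[i],ce[i].round(1))
# predicted seated outline
a=np.linspace(0,2*np.pi,60)
for x,yy in((564,149.8),(566.6,150)):
  for zb in (10,14):
    P=proj(s,np.c_[x+30*np.cos(a),yy+30*np.sin(a),0*a+zb+90]);L=proj(s,np.c_[x+30*np.cos(a),yy+30*np.sin(a),0*a+zb+61])
    print(x,zb,"cap u",P[:,0].min().round(1),P[:,0].max().round(1),"top v",P[:,1].min().round(1),"low v",L[:,1].max().round(1))
E
python3 jar.py
```

```text
pose [566.4 150.6  42.7] [180.    0.    3.7] j6 96.2 F [-0.4 -0.  -0.2] T [ 0.05 -0.02  0.05] gap 85.1 t 12.4
shift cm 0.01 0.08 0.12 turn 0.03
brass [268 269  17  18 115] [275.2 276.7]
green [254 287  42  36 646] [276.6 309.5]
564 10 cap u 256.3 292.8 top v 266.4 low v 304.0
564 14 cap u 256.1 292.7 top v 264.6 low v 302.2
566.6 10 cap u 254.9 291.4 top v 266.1 low v 303.6
566.6 14 cap u 254.7 291.3 top v 264.3 low v 301.8
```

Run:
```python
from h import *
s=optics.snapshot('side'); a=np.radians(3.65)
for x,y in((564,149.8),(566,150.5)):
  for z in(64,68,72,40):
    c=[[x+dx*np.cos(a)-dy*np.sin(a),y+dx*np.sin(a)+dy*np.cos(a),z] for dx,dy in((28,28),(-28,28),(-28,-28),(28,-28))]
    print(x,z,proj(s,c).round(1).tolist())
hsv=cv2.cvtColor(s["pixels"],cv2.COLOR_RGB2HSV)
g=cv2.inRange(hsv,(65,80,30),(95,255,255))
c=max(cv2.findContours(g[:330,:330],0,1)[0],key=cv2.contourArea); print(c[:,0].tolist())
```

```text
564 64 [[253.5, 301.4], [284.3, 309.7], [297.6, 287.5], [268.1, 280.2]]
564 68 [[253.3, 299.7], [284.2, 307.9], [297.5, 285.8], [267.9, 278.5]]
564 72 [[253.0, 297.9], [284.1, 306.1], [297.5, 284.0], [267.8, 276.7]]
564 40 [[254.7, 311.9], [285.1, 320.2], [298.1, 297.9], [269.0, 290.4]]
566 64 [[252.2, 301.4], [283.0, 309.6], [296.4, 287.5], [266.9, 280.1]]
566 68 [[252.0, 299.6], [282.9, 307.8], [296.3, 285.7], [266.7, 278.4]]
566 72 [[251.8, 297.8], [282.8, 306.0], [296.2, 284.0], [266.6, 276.7]]
566 40 [[253.5, 311.8], [283.8, 320.1], [296.9, 297.8], [267.9, 290.4]]
[[293, 287], [293, 288], [293, 289], [293, 290], [293, 291], [292, 292], [292, 293], [292, 294], [291, 295], [291, 296], [290, 297], [289, 298], [288, 299], [287, 300], [286, 300], [285, 301], [284, 302], [283, 302], [282, 303], [281, 303], [280, 304], [279, 304], [278, 304], [277, 305], [276, 305], [275, 305], [274, 305], [273, 305], [272, 305], [271, 305], [270, 305], [269, 305], [268, 305], [267, 305], [266, 306], [265, 307], [264, 307], [263, 306], [262, 306], [261, 306], [260, 305], [259, 304], [258, 305], [257, 3
[... 276 characters left out ...]
16], [262, 316], [263, 317], [264, 317], [265, 317], [266, 317], [267, 318], [268, 318], [269, 318], [270, 319], [271, 319], [272, 319], [273, 319], [274, 320], [275, 320], [276, 320], [277, 320], [278, 321], [279, 321], [280, 321], [281, 322], [282, 322], [283, 322], [284, 322], [285, 322], [285, 321], [286, 320], [286, 319], [287, 318], [287, 317], [288, 316], [289, 315], [289, 314], [290, 313], [290, 312], [291, 311], [292, 310], [292, 309], [293, 308], [293, 307], [294, 306], [294, 305], [295, 304], [295, 303], [295, 302], [295, 301], [294, 300], [294, 299], [294, 298], [294, 297], [294, 296], [294, 295], [294, 294], [294, 293], [294, 292], [294, 291], [294, 290], [294, 289], [294, 288]]
```

The visible green edge spans 302–314 px vertically, against 300–312 predicted, so the jar is fully down. I'll regrip firmly.

play_rows(
  motion=[
    [[0, 0, 0, 0, 0, 0], [0, 0, 0, 0, 0, 0], [0, 0, 0, 0, 0, 0], [0, 0, 0, 0, 0, 0], [0, 0, 0, 0, 0, 0]],
  ],
  jaw=0,
  squeeze=25,
)

```text
time: 12.95
tool_pos: [566.5, 150.7, 43.1]
tcp_rot: [-180.0, -0.0, 3.7]
ft_force: [-2.5, 0.3, 4.0]
finger_gap: 60.2
grip_force: 27.3
```

play_rows(
  motion=[
    [[0, 0, 0, 0, 0, 0], [0, 0, 0, 0, 0, 0], [0, 0, 0, 0, 0, 0], [0, 0, 0, 0, 0, 0], [0, 0, 0, 0, 0, 0]],
  ],
  squeeze=115,
)

```text
time: 13.45
tool_pos: [566.8, 150.7, 43.9]
tcp_rot: [-180.0, -0.0, 3.7]
ft_force: [-4.2, -0.4, 9.8]
finger_gap: 57.2
grip_force: 120.4
```

```bash
python3 -c "
from h import *
go(566.6,149.8,41.5,3.65)"
```

```text
pose [566.8 150.7  43.9] [-180.    -0.     3.7] j6 96.2 F [-4.2 -0.4  9.8] T [-0.03  0.79  0.02] gap 57.2 t 13.45
shift cm -0.03 0.09 0.24 turn 0.03
```

play_rows(
  motion=[
    [[0, 0, 0, 0, 0, -2], [0, 0, 0, 0, 0, -4], [0, 0, 0, 0, 0, -6], [0, 0, 0, 0, 0, -8], [0, 0, 0, 0, 0, -10]],
  ],
)

```text
time: 13.95
tool_pos: [567.1, 150.6, 43.8]
tcp_rot: [180.0, -0.1, 13.7]
ft_force: [-2.6, 0.1, 8.6]
finger_gap: 57.6
grip_force: 120.7
```

```bash
python3 -c "
from h import *
go(566.6,149.8,41.5,3.65)"
```

```text
pose [567.1 150.6  43.8] [ 1.80e+02 -1.00e-01  1.37e+01] j6 86.1 F [-2.6  0.1  8.6] T [-0.01  0.44 -0.18] gap 57.6 t 13.95
shift cm -0.07 0.07 0.23 turn 10.1
```

play_rows(
  motion=[
    [[0, 0, 0, 0, 0, -2], [0, 0, 0, 0, 0, -4], [0, 0, 0, 0, 0, -6], [0, 0, 0, 0, 0, -6], [0, 0, 0, 0, 0, -6]],
  ],
)

```text
time: 14.45
tool_pos: [567.1, 150.6, 43.8]
tcp_rot: [180.0, -0.1, 19.7]
ft_force: [-2.6, -0.7, 7.9]
finger_gap: 57.8
grip_force: 120.7
```

```bash
python3 -c "
from h import *
go(566.6,149.8,41.5,3.65)"
```

```text
pose [567.1 150.6  43.8] [ 1.80e+02 -1.00e-01  1.97e+01] j6 80.2 F [-2.6 -0.7  7.9] T [-0.02  0.45  0.06] gap 57.8 t 14.45
shift cm -0.08 0.06 0.23 turn 16.04
```

play_rows(
  motion=[
    [[0, 0, 0, 0, 0, -3], [0, 0, 0, 0, 0, -6], [0, 0, 0, 0, 0, -9], [0, 0, 0, 0, 0, -12], [0, 0, 0, 0, 0, -12]],
  ],
)

```text
time: 14.95
tool_pos: [567.2, 150.6, 43.9]
tcp_rot: [180.0, -0.1, 31.8]
ft_force: [-2.9, -0.3, 7.6]
finger_gap: 57.5
grip_force: 120.7
```

```bash
python3 -c "
from h import *
go(566.6,149.8,41.5,3.65)"; python3 jar.py | grep -E 'green|brass'
```

```text
pose [567.2 150.6  43.9] [ 1.80e+02 -1.00e-01  3.18e+01] j6 68.1 F [-2.9 -0.3  7.6] T [-0.06  0.44  0.02] gap 57.5 t 14.95
shift cm -0.09 0.03 0.24 turn 28.14
green [254 287  41  36 686] [275.4 309.2]
```

play_rows(
  motion=[
    [[0, 0, 0, 0, 0, -3], [0, 0, 0, 0, 0, -6], [0, 0, 0, 0, 0, -9]],
  ],
)

```text
time: 15.3
tool_pos: [567.1, 150.5, 43.8]
tcp_rot: [180.0, -0.1, 40.8]
ft_force: [-2.4, 0.5, 8.3]
finger_gap: 57.5
grip_force: 120.8
```

Run:
```python
from h import *
go(566.6,149.8,41.5,3.65)
s=optics.snapshot('side')
hsv=cv2.cvtColor(s["pixels"],cv2.COLOR_RGB2HSV)
g=cv2.inRange(hsv,(65,80,30),(95,255,255))
c=max(cv2.findContours(g[:330,:330],0,1)[0],key=cv2.contourArea)[:,0]; print(c[c[:,1]>312][::2].tolist(), c[c[:,0]>292][::2].tolist())
```

```text
pose [567.1 150.5  43.8] [ 1.80e+02 -1.00e-01  4.08e+01] j6 59.1 F [-2.4  0.5  8.3] T [-0.04  0.53 -0.2 ] gap 57.5 t 15.3
shift cm -0.08 0.03 0.23 turn 37.14
[[255, 313], [256, 315], [258, 315], [260, 316], [262, 316], [264, 317], [266, 317], [268, 318], [270, 319], [272, 319], [274, 320], [276, 320], [278, 321], [280, 321], [282, 322], [284, 322], [286, 320], [287, 318], [288, 316], [289, 314]] [[293, 287], [293, 289], [293, 307], [294, 305], [294, 303], [294, 301], [294, 299], [294, 297], [293, 295], [293, 293], [293, 291], [293, 289]]
```

play_rows(
  motion=[
    [[0, 0, 0, 0, 0, -4], [0, 0, 0, 0, 0, -8], [0, 0, 0, 0, 0, -12]],
  ],
)

```text
time: 15.65
tool_pos: [567.1, 150.5, 43.9]
tcp_rot: [179.9, -0.0, 52.8]
ft_force: [-3.8, -0.1, 9.5]
finger_gap: 57.7
grip_force: 120.8
```

Run:
```python
from h import *
go(566.6,149.8,41.5,3.65); s=sensors.sense(); print(s["joint_efforts"].round(2),s["qd"].round(1))
```

```text
pose [567.1 150.5  43.9] [179.9  -0.   52.8] j6 47.0 F [-3.8 -0.1  9.5] T [-0.19  0.58 -0.16] gap 57.7 t 15.65
shift cm -0.08 0.0 0.24 turn 49.18
[  0.3  -53.07 -43.46   0.1   -1.26   1.28] [ -0.   -0.   -0.   -0.1  -0.  -39.7]
```

play_rows(
  motion=[
    [[0, 0, 0, 0, 0, -3], [0, 0, 0, 0, 0, -6]],
  ],
)

```text
time: 15.85
tool_pos: [567.2, 150.5, 44.0]
tcp_rot: [179.9, -0.0, 58.8]
ft_force: [-3.6, -0.8, 8.7]
finger_gap: 57.7
grip_force: 120.9
```

Run:
```python
from h import *
go(566.6,149.8,41.5,3.65); s=sensors.sense(); print(s["joint_efforts"].round(2),s["qd"].round(1))
```

```text
pose [567.2 150.5  44. ] [179.9  -0.   58.8] j6 41.1 F [-3.6 -0.8  8.7] T [-0.24  0.48 -0.15] gap 57.7 t 15.85
shift cm -0.09 -0.02 0.25 turn 55.14
[  0.25 -52.62 -43.06   0.11  -1.21   0.9 ] [ -0.1  -0.1  -0.1  -0.    0.  -29.8]
```

play_rows(
  motion=[
    [[0, 0, 0, 0, 0, -2], [0, 0, 0, 0, 0, -4], [0, 0, 0, 0, 0, -5], [0, 0, 0, 0, 0, -5]],
  ],
)

```text
time: 16.25
tool_pos: [567.4, 150.4, 44.4]
tcp_rot: [179.9, -0.0, 63.7]
ft_force: [-3.6, -1.1, 11.5]
finger_gap: 57.6
grip_force: 121.1
```

play_rows(
  motion=[
    [[0, 0, 0, 0, 0, -2], [0, 0, 0, 0, 0, -3], [0, 0, 0, 0, 0, -3]],
  ],
)

```text
time: 16.55
tool_pos: [567.5, 150.4, 44.6]
tcp_rot: [179.9, -0.0, 66.7]
ft_force: [-3.9, -0.9, 13.8]
finger_gap: 57.6
grip_force: 121.3
```

```bash
python3 -c "
from h import *
go(566.6,149.8,41.5,3.65)"; python3 jar.py | grep -E 'green|brass'
```

```text
pose [567.5 150.4  44.6] [179.9  -0.   66.7] j6 33.2 F [-3.9 -0.9 13.8] T [-0.29  0.75 -0.08] gap 57.6 t 16.55
shift cm -0.09 -0.06 0.31 turn 63.06
brass [255 269  22  21 345] [266.1 279.6]
green [254 286  41  37 695] [275.5 309. ]
```

The upward push rises from 8 to 14 N at 63°, so the lugs are letting go. I'll take it slightly further.

play_rows(
  motion=[
    [[0, 0, 0, 0, 0, -1], [0, 0, 0, 0, 0, -2.5], [0, 0, 0, 0, 0, -4], [0, 0, 0, 0, 0, -4]],
  ],
)

```text
time: 17.0
tool_pos: [567.5, 150.3, 44.6]
tcp_rot: [179.9, -0.0, 70.7]
ft_force: [-3.5, -3.5, 13.1]
finger_gap: 57.4
grip_force: 121.3
```

```bash
python3 -c "
from h import *
go(566.6,149.8,41.5,3.65)"
```

```text
pose [567.5 150.3  44.6] [179.9  -0.   70.7] j6 29.1 F [-3.5 -3.5 13.1] T [-0.39  0.72  0.02] gap 57.4 t 17.0
shift cm -0.08 -0.07 0.31 turn 67.08
```

play_rows(
  motion=[
    [[0, 0, -0.1, 0, 0, 0], [0, 0, -0.2, 0, 0, 0], [0, 0, -0.3, 0, 0, 0], [0, 0, -0.4, 0, 0, 0], [0, 0, -0.4, 0, 0, 0]],
  ],
)

```text
time: 17.5
tool_pos: [567.0, 150.4, 47.1]
tcp_rot: [179.9, -0.0, 70.7]
ft_force: [-1.0, -1.8, 4.9]
finger_gap: 57.7
grip_force: 122.2
```

play_rows(
  motion=[
    [[0, 0, -0.1, 0, 0, 0], [0, 0, -0.2, 0, 0, 0], [0, 0, -0.3, 0, 0, 0], [0, 0, -0.4, 0, 0, 0], [0, 0, -0.4, 0, 0, 0]],
  ],
)

```text
time: 18.0
tool_pos: [566.3, 150.6, 50.7]
tcp_rot: [-180.0, 0.0, 70.7]
ft_force: [0.1, -1.2, -0.7]
finger_gap: 57.6
grip_force: 122.3
```

```bash
python3 -c "
from h import *
go(566.6,149.8,41.5,3.65)"; python3 jar.py | grep -E 'green|brass'
```

```text
pose [566.3 150.6  50.7] [-180.     0.    70.7] j6 29.2 F [ 0.1 -1.2 -0.7] T [-0.18  0.06  0.  ] gap 57.6 t 18.0
shift cm -0.06 0.05 0.92 turn 67.03
brass [256 266  23  21 363] [267.2 276.9]
green [254 290  41  33 778] [275.  308.2]
```

Only the cap's weight remains (−0.7 N) and the jar has stayed put. I'll lift straight up another 34 mm.

play_rows(
  motion=[
    [[0, 0, -0.2, 0, 0, 0], [0, 0, -0.5, 0, 0, 0], [0, 0, -0.9, 0, 0, 0], [0, 0, -1.3, 0, 0, 0], [0, 0, -1.7, 0, 0, 0]],
  ],
)

```text
time: 18.55
tool_pos: [566.7, 150.7, 68.4]
tcp_rot: [180.0, -0.0, 70.7]
ft_force: [-0.3, -0.3, -1.2]
finger_gap: 57.4
grip_force: 122.3
```

play_rows(
  motion=[
    [[0, 0, -0.5, 0, 0, 0], [0, 0, -1.0, 0, 0, 0], [0, 0, -1.4, 0, 0, 0], [0, 0, -1.7, 0, 0, 0], [0, 0, -1.7, 0, 0, 0]],
  ],
)

```text
time: 19.05
tool_pos: [566.9, 150.7, 85.5]
tcp_rot: [180.0, -0.0, 70.7]
ft_force: [-0.2, 0.7, -1.0]
finger_gap: 57.7
grip_force: 122.3
```

play_rows(
  motion=[
    [[0, 0, 0, 0, 0, 0], [0, 0, 0, 0, 0, 0], [0, 0, 0, 0, 0, 0], [0, 0, 0, 0, 0, 0], [0, 0, 0, 0, 0, 0]],
  ],
)

```text
time: 19.55
tool_pos: [566.4, 150.5, 84.7]
tcp_rot: [-180.0, 0.0, 70.7]
ft_force: [0.6, -0.6, -0.0]
finger_gap: 57.5
grip_force: 122.3
```

Run:
```python
from h import *
go(566.6,149.8,84.8,70.7)
s=optics.snapshot('side'); hsv=cv2.cvtColor(s["pixels"],cv2.COLOR_RGB2HSV)
g=cv2.inRange(hsv,(65,80,30),(95,255,255)); y=cv2.inRange(hsv,(20,190,70),(32,255,255))
for n,m in(("g",g),("y",y)):
    m[:,:230]=0;m[:,330:]=0;m[:200]=0;m[330:]=0
    xy=cv2.findNonZero(m)[:,0]; print(n,xy.min(0),xy.max(0),len(xy))
a=np.linspace(0,6.28,60)
for n,rr,z in(("cap low",30,112),("cap top",30,141),("cap low-5",30,107),("rim",25,92)): P=proj(s,np.c_[566+rr*np.cos(a),150+rr*np.sin(a),0*a+z]); print(n,P.min(0).round(1),P.max(0).round(1))
```

```text
pose [566.4 150.5  84.7] [-180.     0.    70.7] j6 29.2 F [ 0.6 -0.6 -0. ] T [ 0.04 -0.04 -0.01] gap 57.5 t 19.55
shift cm -0.06 0.04 -0.01 turn -0.02
g [254 281] [294 322] 1248
y [253 249] [285 283] 761
cap low [254.6 260.7] [291.4 284.8]
cap top [253. 247.] [290.6 270.7]
cap low-5 [254.8 263. ] [291.5 287.1]
rim [258.6 271.7] [288.9 292. ]
```

```bash
python3 -c "
from bench import job
print(job.hand_in())"
```

```text
the job is handed in; nothing more can be done
None
```

I handed the job in at about 20 s: the jar is down in the well, the cap came free after about 67° of wrist turn, and the gripper holds it still and level about 2 cm above the jar's open mouth.

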